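# Hang the vial caddy on its keyhole stud

### The job

Hang the small white two-pocket vial caddy on the slotted post beside the titrator: press the round end of the keyhole in its back over the stud's head until the back lies against the post, then slide the caddy down past the snap until it is fully home on the stud, and let go. The stud was clamped in the slot by hand at no exact height, so feel for it gently and do not force anything; leave the glassware standing on the bench where it is.

Things in the scene. Friction and masses are not known exactly. Their poses are not given: they have to be found in the camera images.
- caddy: white plastic box loose, upright, empty on the bench: 52 deep (x), 56 wide (y), 84 mm high, walls 4 mm, open top, front wall (-x) only 30 mm high, about 140 g. Origin: centre of its underside; z up, +x to its back, where a keyhole goes through the wall. Grip it from above across its flat full-height side walls (56 mm, along y); a firm grip (80 N) does no harm; it is hung upright, as it stands
- keyhole (a point): centre of the keyhole's round opening (19 mm across) on the outer face of the caddy's back, 26 mm behind and 30 mm above the caddy's origin. Held over the stud's head, it is level with the stud, with 1.5 mm play all round. Fully home it is about 41.5 mm lower than the stud. Axes as the caddy's
- slot_end (a point): upper end of the keyhole's slot, on the outer face of the caddy's back, 45.5 mm above the round opening's centre. The slot is 11 mm wide, runs straight up from the round opening and ends round. Fully home, the stud's neck bears against this end and has snapped past two sprung nubs, which it meets after about 32 mm of sliding and passes after 37
- snap_left (a joint): rounded sprung nub at one side of the keyhole's slot, in m: 0 at rest (the two nubs leave 5 mm between them), grows as the stud's neck pushes it aside (about 0.0015 as the neck passes), back to 0 when the neck is home. Pushing the caddy down past both nubs takes about 5 to 10 N
- snap_right (a joint): the same nub on the other side of the slot, in m, same meaning
- stand: fixed upright post of slotted aluminium, 40 x 40 mm, in the middle of a grey foot 110 (x) by 92 (y) by 10 mm. Origin: centre of the foot's underside; z up, -x the front, facing the robot. A steel stud points out of the front groove: neck 8 mm thick, 5.5 mm long, then a round head 16 mm across, 4 mm thick, rim slightly bevelled; the caddy's 4 mm back fits behind it with 1.5 mm to spare
- post_face (a point): point on the middle line of the post's flat front face, 20 mm before its axis, 125 mm above the foot's underside; axes as the stand's. The stud's axis crosses this line anywhere from 0 to 40 mm above this point, differently each time and unmeasured: feel for it. Its head's front stands 9.5 mm out. Stud and plastic stand up to 35 N; contact is clear at 3 to 5 N
- post_top (a point): centre of the post's black end cap, 188 mm above the foot's underside; nothing stands above it
- beaker_50: empty glass beaker, 43 mm across, 56 mm high, loose on the bench's front edge, right of the stand; origin: centre of its underside
- weighing_bottle: empty low glass weighing bottle, 35 mm across, 36 mm high, loose on the bench's front edge between caddy and stand; origin: centre of its underside

How it is judged:
By the outcome, as a careful person would: the job done as asked, in the order asked, and still so for the second after the job is handed in, with the robot touching nothing.
It also fails if it takes over 69 s, if anything falls off the work surface, if the arm or the gripper's body presses on something with over 40 N, if the wrist force passes 120 N, or if a joint passes its speed limit or range.

### The arm

A 6-joint arm with a two-finger parallel gripper is mounted at the origin on a cart in front of the work surface, level with it; the furniture and walls round the work are solid. World frame = base frame: x ahead of the robot, y to its left, z up, the work surface at z = 0. Lengths are in mm, angles in rad, forces in N, time in s.
With the tool pointing down it reaches from about 300 to 875 mm from the base axis. Payload 4.2 kg.
Tool frame: the origin (TCP) lies at the very end of the fingers, on their centre line; the grasp point (between the pads) lies 19 mm behind it; z points along the fingers, y is the line along which they close (so a half turn about z gives the same grasp; the last joint's range is limited). The gripper opens to 85 mm and grips with 20 to 120 N. Pads are 22 mm wide; open, the fingers measure 114 mm over their backs; the gripper's body (76 mm by 85 mm) begins 54 mm behind the grasp point. The pads swing forward as they close: fully open they stand 13 mm farther back than shut.
Start: joints at [-1.311, 0.32, 1.565, -0, 1.257, -0.02], TCP at [158.796, -552.653, 231.338] pointing down, gripper open.
Joint ranges: [-3.11, 3.11], [-0.84, 2.01], [0.21, 2.61], [-1.34, 4.49], [0.05, 2.63], [-2.56, 2.56]. Speed limits (rad/s): [2.57, 2.57, 3.14, 3.14, 3.14, 3.14].

### API

Orientations are given as a 3x3 rotation matrix whose columns are the frame's x, y, z axes.
In Python, from workcell import arm, vision gives the robot as it stands. The module is installed in compiled form; this text tells all that it offers.
- The arm moves only by the tool arm_command, never from a script. Its argument "steps" is a list that holds one entry, the list of rows, each a list of 6 numbers: the shift along the world's x, y, z in m, then the turn, a rotation vector about the world's x, y, z in rad. In form: [[[dx, dy, dz, rx, ry, rz], ...]]. A call has 1 to 5 rows; each row is the pose to reach, as a shift and turn from the pose commanded when the call began; what a row does not reach only later rows make up. A row lasts 1/12 s, in which the tool goes at most 41.7 mm and 7.16 degrees, less where a joint would pass 70% of its speed; a pose out of reach is approached as far as the arm can. A call with a gripper value outside its range is refused whole. "claw" is the closure, from -1 (fully open) to 1 (shut), set as the call begins (left out, the last holds). The fingers move at their own pace and stop on an object; "force" is the grip in N (left out, the last holds). Time passes only in rows, so rows that repeat a pose let the fingers close. It gives the time, the measured TCP pose, the force, the opening and the grip force at its end, in the units of the state.
- arm.read_state(): the state, without advancing time (a new reading comes with each control period).
- vision.camera(name): name is "scene" or "top" or "wrist"; returns the picture (384x512x3 uint8, red, green, blue); there is no depth.
- vision.camera_model(name): a dict with "vertical_fov" (degrees; the focal length in pixels is half the picture's height over the tangent of half this angle, whatever the lens; pixels are square), "cx", "cy" (the principal point, pixels), "dist" ([k1, k2, p1, p2, k3] as OpenCV has them; the pictures are not rectified), "xyz" and "attitude" of the camera in the world; the wrist camera has in their place "hand_eye" (4x4, takes a point from camera to tool coordinates, whose origin is the TCP and whose axes are the flange's). Camera axes: x right, y up, looking along -z (the intrinsics and any distortion apply to the point x, -y, -z); pixel columns grow to the right and rows downward; lengths in mm; the calibration is good to about 2 mm. A picture is of the moment at which its call begins: read the wrist's pose just before it. camera_model takes no time and is no camera call.
- arm.close_job(): hands the job in; it is judged then, once.
The state is a dict: "time": time; "q": joint angles; "joint_velocities": joint speeds; "joint_efforts": joint torques, N m; "ee_pos": TCP position; "eef_rot": TCP orientation; "force": force on the tool from outside, world axes, zero at the start; "torque": the same for the moment, N m; "grip_width": finger opening in mm; "grip_force": force on a finger pad.
Only numpy, scipy, OpenCV 4.12 (cv2) and the standard library are available. Lean on these libraries where they do the work, as an engineer would, in place of code of your own. Each camera call takes 0.05 s, during which the arm holds its last target. There are 200 camera calls.

## Working session

There is one attempt and no reset: what is moved stays moved. The work goes in short steps, Python scripts to look and compute and a tool call to move; the robot and the scene stay as the last step left them, time stands still between calls to the robot, and variables do not carry over. Pictures are saved under pics/ and viewed, at most 10 in all, crops included, and the job is handed in when it is done.

Besides the shell and the picture viewer there is one more tool, called after "Request:" as a command line: name --argument value ..., lists and objects as JSON in quotes. arm_command: Moves the arm, as the interface text tells. Its arguments: {"type":"object","properties":{"steps":{"type":"array","items":{"type":"array","items":{"type":"array","items":{"type":"number"}}}},"claw":{"type":"number"},"force":{"type":"number"}},"required":["steps"]}

```bash
mkdir -p pics
cat > h.py <<'E'
import numpy as np, cv2
from workcell import arm, vision
def K(m):
    f=192/np.tan(np.radians(m["vertical_fov"])/2)
    return np.array([[f,0,m["cx"]],[0,f,m["cy"]],[0,0,1.]])
def ext(name,st=None):
    m=vision.camera_model(name)
    if "hand_eye" in m:
        T=np.array(m["hand_eye"],float); R=np.array(st["eef_rot"]);
        return m,np.array(st["ee_pos"])+R@T[:3,3],R@T[:3,:3]
    return m,np.array(m["xyz"],float),np.array(m["attitude"],float).reshape(3,3)
def ray(name,uv,st=None):
    m,o,R=ext(name,st)
    p=cv2.undistortPoints(np.array(uv,float).reshape(-1,1,2),K(m),np.array(m["dist"],float)).reshape(-1,2)
    d=np.c_[p[:,0],-p[:,1],-np.ones(len(p))]@R.T
    return o,d
def onz(name,uv,z,st=None):
    o,d=ray(name,uv,st); return o+d*((z-o[2])/d[:,2])[:,None]
def proj(name,P,st=None):
    m,o,R=ext(name,st); c=(np.array(P,float).reshape(-1,3)-o)@R
    c=c*[1,-1,-1]
    return cv2.projectPoints(c.reshape(-1,1,3),np.zeros(3),np.zeros(3),K(m),np.array(m["dist"],float))[0].reshape(-1,2)
E
python3 - <<'E'
from h import *
for n in("scene","top","wrist"): print(n,vision.camera_model(n))
s=arm.read_state();print(s)
a=vision.camera("scene");b=vision.camera("top")
cv2.imwrite("pics/s.png",a[...,::-1]);cv2.imwrite("pics/t.png",b[...,::-1])
E
```

```text
scene {'vertical_fov': 47.855701346306674, 'cx': 254.73102323527354, 'cy': 194.9360859493355, 'dist': array([0.04564754, 0.        , 0.        , 0.        , 0.        ]), 'xyz': array([ 221.47559278, -438.23742833,  842.71641492]), 'attitude': array([[ 0.83333159,  0.41916257, -0.3603626 ],
       [-0.5527332 ,  0.6397258 , -0.53407575],
       [ 0.00666869,  0.64424657,  0.76478879]])}
top {'vertical_fov': 56.29637177670325, 'cx': 257.0368558506486, 'cy': 189.65043172584646, 'dist': array([0.02696906, 0.        , 0.        , 0.        , 0.        ]), 'xyz': array([4.01446563e+02, 8.85982952e-02, 9.82193707e+02]), 'attitude': array([[ 0.33604523,  0.9189854 , -0.20625092],
       [-0.94183776,  0.32879319, -0.06954614],
       [ 0.00390201,  0.21762556,  0.97602453]])}
wrist {'vertical_fov': 58.039206768045226, 'cx': 256.59291347144676, 'cy': 189.00684969962833, 'dist': array([-0.0599783,  0.       ,  0.       ,  0.       ,  0.       ]), 'hand_eye': array([[ 3.57454129e-05,  9.59416033e-01,  2.81994457e-01,
         7.32696682e+01],
       [ 9.99999831e-01, -1.98043366e-04,  5.470340
[... 339 characters left out ...]
]), 'joint_velocities': array([-9.11007497e-05,  8.99528009e-04,  5.16930838e-04,  6.02096837e-04,
        8.07411615e-04, -1.49555546e-04]), 'joint_efforts': array([-1.23243608e-03, -4.15530503e+01, -2.34161782e+01, -2.18893128e-04,
        8.13000777e-03, -9.19753234e-06]), 'ee_pos': array([ 158.66827143, -552.15260041,  230.47831762]), 'eef_rot': array([[ 9.61108876e-01,  2.76169351e-01, -4.67048614e-04],
       [ 2.76169743e-01, -9.61107251e-01,  1.76805439e-03],
       [ 3.93986242e-05, -1.82827746e-03, -9.99998328e-01]]), 'force': array([ 0.74156599,  0.01791728, -0.8618366 ]), 'torque': array([ 0.02107421,  0.03622592, -0.02284037]), 'grip_force': 0.0, 'grip_width': 85.57483096383461}
```

View pics/s.png

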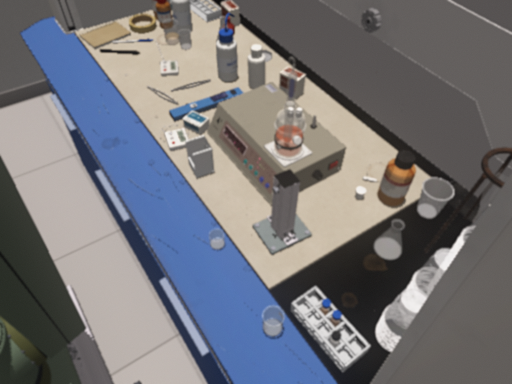

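View pics/t.png

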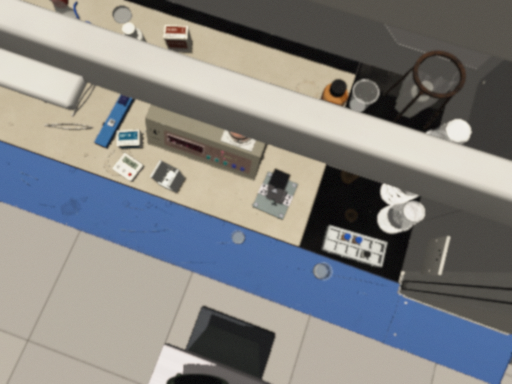

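The scene view shows the caddy near (200,157), the post with its cap near (287,180) and its foot near (282,233), the weighing bottle at (217,240) and the beaker at (272,320). In the top view the caddy is at (168,177), the foot at (275,193), the bottle at (238,237) and the beaker at (321,271). I'll enlarge both for the corners.

Run:
```python
import cv2,numpy as np
a=cv2.imread("pics/s.png")[120:270,170:330];b=cv2.imread("pics/t.png")[140:230,140:310]
A=cv2.resize(a,None,fx=3.7,fy=3.7,interpolation=cv2.INTER_CUBIC)
cv2.imwrite("pics/sc.png",A)
cv2.imwrite("pics/tc.png",cv2.resize(b,None,fx=4.5,fy=4.5,interpolation=cv2.INTER_CUBIC))
from h import *
print("caddy top~",onz("top",[[168,177]],84),"foot c",onz("top",[[275,193]],10),"cap",onz("top",[[281,179]],188))
print("bottle,beaker",onz("top",[[238,237],[321,271]],0))
print(onz("scene",[[217,240],[272,322]],10))
```

```text
caddy top~ [[545.40110218 291.41946347  84.        ]] foot c [[614.69737366  19.31214636  10.        ]] cap [[611.16377675  13.54185266 188.        ]]
bottle,beaker [[ 467.16922668   74.48923054    0.        ]
 [ 457.19555671 -165.10903666    0.        ]]
[[ 465.70776442   77.61786494   10.        ]
 [ 458.1846307  -154.25160409   10.        ]]
```

View pics/sc.png

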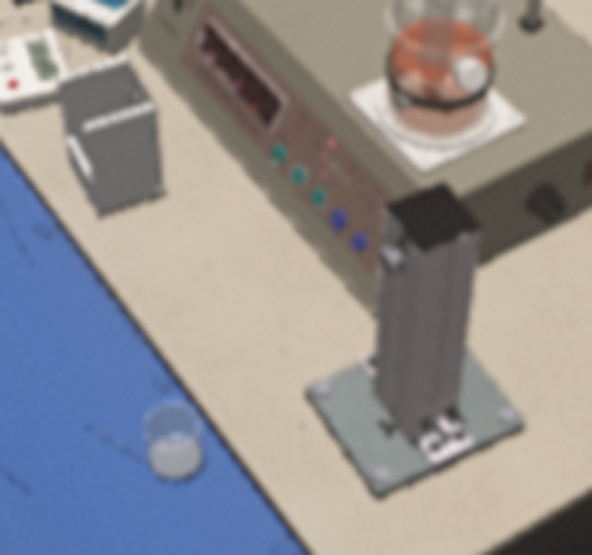

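View pics/tc.png

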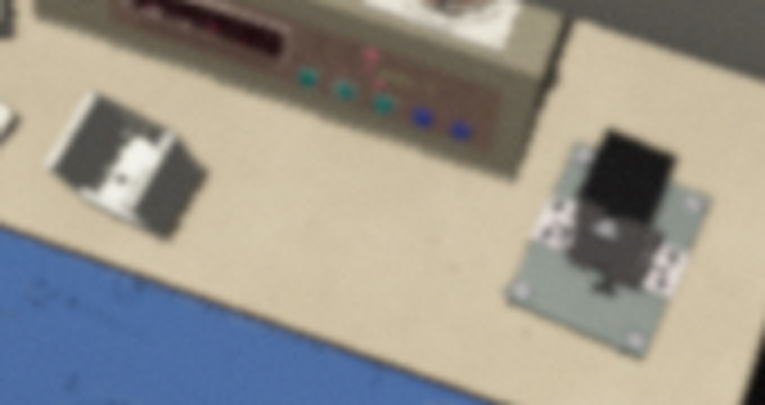

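Run:
```python
from h import *
np.set_printoptions(precision=1,suppress=True)
t=lambda l:np.array(l)/4.5+[140,140]-0.4
s=lambda l:np.array(l)/3.7+[170,120]-0.4
def rep(n,p):
    print(n);print(p[:,:2]);print(np.linalg.norm(np.roll(p,-1,0)-p,axis=1),np.degrees(np.arctan2(*(np.roll(p,-1,0)-p).T[1::-1])),p.mean(0))
rep("foot top",onz("top",t([[575,145],[710,205],[640,355],[510,298]]),10))
rep("foot scene",onz("scene",s([[308,395],[378,495],[522,425]]),10))
rep("cap top",onz("top",t([[612,130],[677,155],[650,225],[583,195]]),188))
rep("cap scene",onz("scene",s([[385,203],[440,185],[480,235],[428,250]]),188))
rep("caddy rim top",onz("top",t([[95,93],[175,130]]),84))
rep("caddy base top",onz("top",t([[205,175],[168,240]]),0))
rep("caddy scene rim back?",onz("scene",s([[60,100],[130,65],[155,105],[85,130]]),84))
rep("caddy scene base",onz("scene",s([[100,213],[163,190]]),0))
```

```text
foot top
[[665.   59.3]
 [656.8 -32.1]
 [553.8 -21.3]
 [560.2  64.7]]
[ 91.7 103.6  86.3 104.9] [-95.1 174.1  85.7  -3. ] [608.9  17.6  10. ]
foot scene
[[556.3  64.6]
 [550.6 -21.6]
 [656.4 -29. ]]
[ 86.4 106.1 137.1] [-93.7  -4.  137. ] [587.8   4.6  10. ]
cap top
[[630.6  33.3]
 [629.2  -2.2]
 [590.   -1. ]
 [593.3  36. ]]
[35.5 39.2 37.1 37.3] [-92.2 178.2  84.9  -4.2] [610.8  16.5 188. ]
cap scene
[[593.1  43.6]
 [626.9  37.9]
 [622.9  -4.4]
 [592.6   2.3]]
[34.3 42.5 31.  41.2] [ -9.5 -95.5 167.4  89.3] [608.9  19.8 188. ]
caddy rim top
[[580.6 326.6]
 [575.6 274.7]]
[52.1 52.1] [-95.5  84.5] [578.1 300.6  84. ]
caddy base top
[[571.1 271.7]
 [524.8 277.5]]
[46.7 46.7] [172.8  -7.2] [548.  274.6   0. ]
caddy scene rim back?
[[521.6 319.6]
 [578.8 324.3]
 [573.4 280.1]
 [522.1 284.8]]
[57.3 44.6 51.5 34.9] [  4.7 -97.  174.8  90.7] [549.  302.2  84. ]
caddy scene base
[[524.4 285. ]
 [573.1 280. ]]
[49. 49.] [ -5.9 174.1] [548.8 282.5   0. ]
```

Run:
```python
from h import *
c=np.array([608.5,18,0]);a=np.radians(-4.5);p=c+[-27.5*np.cos(a),-27.5*np.sin(a),0]
for n,uv in(("scene",np.array([393,255])/3.7+[170-.4,120-.4]),("top",np.array([605,228])/4.5+[139.6,139.6])):
    o,d=ray(n,[uv]);d=d[0]
    # closest point to vertical line at p
    A=np.c_[d,-np.array([0,0,1.])];t=np.linalg.lstsq(A,p-o,rcond=None)[0]
    print(n,o+d*t[0],p,"z",t[1])
s=arm.read_state();R0=np.array(s["eef_rot"])
from scipy.spatial.transform import Rotation as Ro
for y in(174.5,175.5):
    y=np.radians(y);T=np.c_[[np.cos(y),np.sin(y),0],[np.sin(y),-np.cos(y),0],[0,0,-1]]
    print(Ro.from_matrix(T@R0.T).as_rotvec())
```

```text
scene [582.11671784  19.34430238 174.089866  ] [581.08477332  20.15762513   0.        ] z 174.0898660022076
top [581.11123328  19.91788274 187.12426629] [581.08477332  20.15762513   0.        ] z 187.12426629110308
[ 1.55993906e-04 -2.24405004e-03  2.76585504e+00]
[ 1.76392727e-04 -2.25310262e-03  2.78330832e+00]
```

Request:
arm_command --steps '[[[0.0156,0.0341,0.002,0,0,0.1106],[0.0312,0.0682,0.004,0,0,0.2212],[0.0468,0.1023,0.006,0,0,0.3318],[0.0624,0.1364,0.008,0,0,0.4424],[0.078,0.1705,0.01,0,0,0.553]]]' --claw -1

```text
time: 0.52
ee_pos: [237.0, -380.3, 241.0]
eef_rot: [[0.669, 0.743, -0.0], [0.743, -0.669, 0.001], [0.0, -0.001, -1.0]]
force: [1.8, -1.1, 0.7]
grip_width: 85.3
grip_force: 0.0
```

Request:
arm_command --steps '[[[0.0156,0.0341,0.002,0,0,0.1106],[0.0312,0.0682,0.004,0,0,0.2212],[0.0468,0.1023,0.006,0,0,0.3318],[0.0624,0.1364,0.008,0,0,0.4424],[0.078,0.1705,0.01,0,0,0.553]]]'

```text
time: 0.93
ee_pos: [314.8, -209.8, 251.3]
eef_rot: [[0.179, 0.984, 0.0], [0.984, -0.179, 0.0], [0.0, 0.0, -1.0]]
force: [0.8, -0.1, 0.0]
grip_width: 85.3
grip_force: 0.0
```

Request:
arm_command --steps '[[[0.0156,0.0341,0.002,0,0,0.1106],[0.0312,0.0682,0.004,0,0,0.2212],[0.0468,0.1023,0.006,0,0,0.3318],[0.0624,0.1364,0.008,0,0,0.4424],[0.078,0.1705,0.01,0,0,0.553]]]'

```text
time: 1.35
ee_pos: [392.8, -39.3, 261.3]
eef_rot: [[-0.365, 0.931, 0.0], [0.931, 0.365, -0.0], [-0.0, -0.0, -1.0]]
force: [0.0, -0.2, 0.6]
grip_width: 85.4
grip_force: 0.0
```

Request:
arm_command --steps '[[[0.0156,0.0341,0,0,0,0.1106],[0.0312,0.0682,0,0,0,0.2212],[0.0468,0.1023,0,0,0,0.3318],[0.0624,0.1364,0,0,0,0.4424],[0.078,0.1705,0,0,0,0.553]]]'

```text
time: 1.77
ee_pos: [470.9, 131.3, 261.0]
eef_rot: [[-0.8, 0.6, -0.001], [0.6, 0.8, -0.0], [0.0, -0.001, -1.0]]
force: [-0.4, -0.6, 0.8]
grip_width: 85.3
grip_force: 0.0
```

Request:
arm_command --steps '[[[0.0156,0.0341,0,0,0,0.1106],[0.0312,0.0682,0,0,0,0.2212],[0.0468,0.1023,0,0,0,0.3318],[0.0624,0.1364,0,0,0,0.4424],[0.078,0.1705,0,0,0,0.553]]]'

```text
time: 2.18
ee_pos: [549.0, 301.6, 260.7]
eef_rot: [[-0.996, 0.091, -0.001], [0.091, 0.996, -0.001], [0.001, -0.001, -1.0]]
force: [1.4, -0.3, 1.3]
grip_width: 85.5
grip_force: 0.0
```

Request:
arm_command --steps '[[[0,0,0,0,0,0],[0,0,0,0,0,0]]]'

```text
time: 2.35
ee_pos: [548.7, 301.2, 259.7]
eef_rot: [[-0.995, 0.095, -0.002], [0.095, 0.995, -0.001], [0.002, -0.002, -1.0]]
force: [-0.3, -1.2, 0.1]
grip_width: 85.3
grip_force: 0.0
```

Run:
```python
from h import *
s=arm.read_state();a=vision.camera("wrist")
np.save("w1.npy",a);import pickle;pickle.dump(s,open("w1.pkl","wb"))
cv2.imwrite("pics/w1.png",a[...,::-1])
print(s["time"],s["ee_pos"],s["eef_rot"],s["q"],s["force"])
```

```text
2.35 [548.72596125 301.22570898 259.65924393] [[-0.99547737  0.09497234 -0.0022513 ]
 [ 0.09497541  0.99547878 -0.00129567]
 [ 0.00211807 -0.00150362 -0.99999663]] [ 4.83718645e-01  3.87692224e-01  1.38974398e+00 -1.02113706e-04
  1.36675204e+00 -9.91939466e-01] [-0.30267314 -1.19336013  0.12550219]
```

View pics/w1.png

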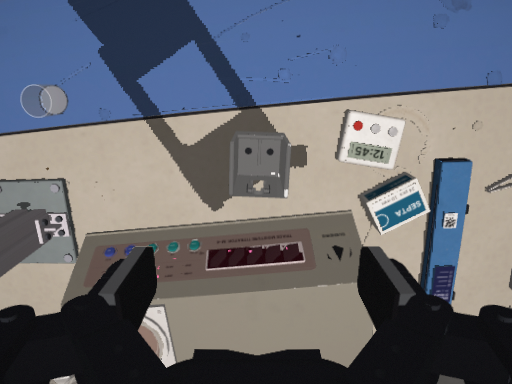

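The wrist view shows the caddy at about (230–290, 132–198), with its back toward the image bottom. The bottle is at (45,100) and the foot is at the left edge. I'll enlarge the caddy.

Run:
```python
import numpy as np,cv2
a=np.load("w1.npy")[120:210,215:315]
b=cv2.convertScaleAbs(cv2.resize(a,None,fx=6,fy=6,interpolation=cv2.INTER_CUBIC),alpha=1.3,beta=10)
cv2.imwrite("pics/w1c.png",b[...,::-1])
```

```text
(no output)
```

View pics/w1c.png

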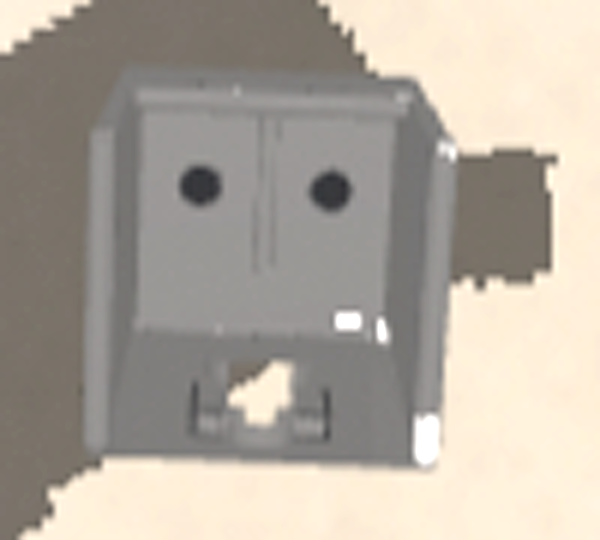

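Run:
```python
from h import *
import pickle;st=pickle.load(open("w1.pkl","rb"))
np.set_printoptions(precision=1,suppress=True)
P=onz("wrist",np.array([[91,130],[87,454],[439,467],[457,140]])/6+[214.6,119.6],84,st)
print(P);print(np.linalg.norm(np.roll(P,-1,0)-P,axis=1),np.degrees(np.arctan2(*(np.roll(P,-1,0)-P).T[1::-1])),P.mean(0))
B=onz("wrist",np.array([[128,68],[415,80]])/6+[214.6,119.6],30,st);print("front top edge",B)
F=onz("wrist",np.array([[65,180],[76,263]]),10,st);print("foot corners",F)
```

```text
[[523.7 278.8  84. ]
 [575.3 272.1  84. ]
 [582.9 328.1  84. ]
 [530.5 334.6  84. ]]
[52.1 56.6 52.8 56.3] [ -7.4  82.3 173.  -97. ] [553.1 303.4  84. ]
front top edge [[520.8 281.6  30. ]
 [527.8 332.4  30. ]]
foot corners [[560.3  70.2  10. ]
 [669.8  56.3  10. ]]
```

Request:
arm_command --steps '[[[-0.002,0.0015,-0.03,0,0,-0.015],[-0.0056,0.0035,-0.06,0,0,-0.032],[-0.0056,0.0035,-0.095,0,0,-0.032],[-0.0056,0.0035,-0.13,0,0,-0.032],[-0.0056,0.0035,-0.15,0,0,-0.032]]]'

```text
time: 2.82
ee_pos: [540.7, 300.6, 108.1]
eef_rot: [[-0.991, 0.131, -0.005], [0.131, 0.991, -0.003], [0.005, -0.004, -1.0]]
force: [0.9, -0.6, -0.4]
grip_width: 85.3
grip_force: 0.0
```

Request:
arm_command --steps '[[[0,0,-0.02,0,0,0],[0,0,-0.038,0,0,0],[0,0,-0.054,0,0,0],[0,0,-0.054,0,0,0]]]'

```text
time: 3.15
ee_pos: [540.7, 300.6, 54.5]
eef_rot: [[-0.991, 0.131, -0.006], [0.131, 0.991, -0.004], [0.006, -0.004, -1.0]]
force: [-0.5, -0.7, 0.1]
grip_width: 85.4
grip_force: 0.0
```

Request:
arm_command --steps '[[[0,0,0,0,0,0],[0,0,0,0,0,0],[0,0,0,0,0,0],[0,0,0,0,0,0],[0,0,0,0,0,0]]]' --claw 1 --force 80

```text
time: 3.57
ee_pos: [544.3, 303.7, 59.4]
eef_rot: [[-0.992, 0.128, 0.003], [0.128, 0.992, 0.002], [-0.003, 0.002, -1.0]]
force: [0.3, -0.4, 6.3]
grip_width: 54.7
grip_force: 85.3
```

Request:
arm_command --steps '[[[0,0,0,0,0,0],[0,0,0,0,0,0],[0,0,0,0,0,0],[0,0,0,0,0,0],[0,0,0,0,0,0]]]'

```text
time: 3.98
ee_pos: [544.3, 303.7, 59.4]
eef_rot: [[-0.992, 0.128, 0.003], [0.128, 0.992, 0.001], [-0.003, 0.002, -1.0]]
force: [0.5, -0.3, 7.0]
grip_width: 54.6
grip_force: 85.3
```

Request:
arm_command --steps '[[[0,0,0.02,0,0,0],[0,0,0.06,0,0,0],[0,0,0.1,0,0,0],[0,-0.01,0.138,0,0,0],[-0.005,-0.04,0.165,0,0,0]]]'

```text
time: 4.4
ee_pos: [539.7, 266.3, 226.2]
eef_rot: [[-0.992, 0.125, 0.006], [0.125, 0.992, 0.005], [-0.005, 0.005, -1.0]]
force: [0.9, -0.5, -1.2]
grip_width: 54.4
grip_force: 84.9
```

Request:
arm_command --steps '[[[-0.005,-0.028,0.025,0,0,0],[-0.01,-0.056,0.05,0,0,0],[-0.015,-0.08,0.07,0,0,0],[-0.019,-0.094,0.075,0,0,0],[-0.019,-0.094,0.075,0,0,0]]]'

```text
time: 4.82
ee_pos: [518.9, 167.2, 299.4]
eef_rot: [[-0.991, 0.131, 0.003], [0.131, 0.991, 0.0], [-0.003, 0.001, -1.0]]
force: [0.1, -0.4, -0.7]
grip_width: 54.7
grip_force: 85.0
```

Request:
arm_command --steps '[[[0,0,0,0,0,0],[0,0,0,0,0,0],[0,0,0,0,0,0]]]'

```text
time: 5.07
ee_pos: [518.8, 170.3, 295.6]
eef_rot: [[-0.992, 0.127, -0.003], [0.127, 0.992, -0.0], [0.003, -0.001, -1.0]]
force: [-0.3, 0.3, -1.6]
grip_width: 54.6
grip_force: 85.0
```

Run:
```python
from h import *
s=arm.read_state();a=vision.camera("wrist")
np.save("w2.npy",a);import pickle;pickle.dump(s,open("w2.pkl","wb"))
cv2.imwrite("pics/w2.png",cv2.resize(a,None,fx=1.55,fy=1.55,interpolation=cv2.INTER_CUBIC)[...,::-1])
print(s["time"],s["ee_pos"],s["eef_rot"],s["force"],s["torque"],s["grip_width"])
```

```text
5.0667 [518.80807033 170.25534563 295.55135219] [[-9.91855876e-01  1.27329894e-01 -3.00331999e-03]
 [ 1.27331293e-01  9.91860204e-01 -2.78217122e-04]
 [ 2.94344823e-03 -6.58367904e-04 -9.99995451e-01]] [-0.31633353  0.25512462 -1.63055607] [-0.02018846 -0.01239546 -0.0266952 ] 54.55388085479683
```

View pics/w2.png

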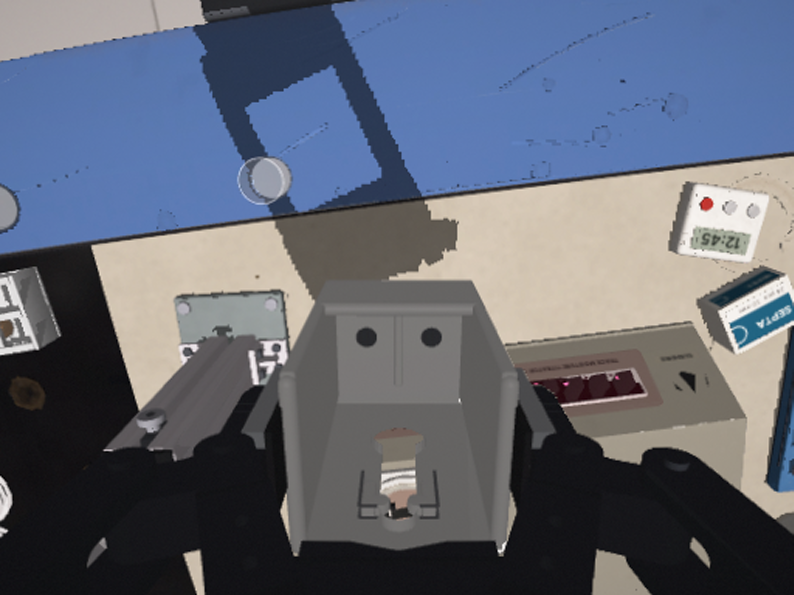

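The wrist view shows the caddy square in the grip. The front foot corners are at (175,296) and (287,290), and the stud head is at (151,419), all in the 1.55x picture. I'll convert these to positions.

Run:
```python
from h import *
import pickle;st=pickle.load(open("w2.pkl","rb"));np.set_printoptions(precision=1,suppress=True)
k=lambda l:np.array(l,float)/1.55-.2
F=onz("wrist",k([[175,296],[287,290]]),10,st);print("foot",F,np.linalg.norm(F[0]-F[1]))
v=F[1]-F[0];v/=np.linalg.norm(v);x=np.array([v[1],-v[0],0])
print("yaw",np.degrees(np.arctan2(x[1],x[0])));C=F.mean(0)+55*x;print("centre",C)
for ctr in(C,np.array([609.3,17.6,0])):
  p=ctr+x*-28.5;p[2]=0
  for uv in([151,419],[151,414],[151,424]):
    o,d=ray("wrist",k([uv]),st);d=d[0]
    t=np.linalg.lstsq(np.c_[d,-np.array([0,0,1.])],p-o,rcond=None)[0]
    print(uv,o+d*t[0],p,"z",t[1])
# caddy rim in tool coords
R=np.array(st["eef_rot"]);T=np.array(st["ee_pos"])
for z in(T[2]+22,T[2]+26):
  print(z-T[2],(onz("wrist",k([[281,372],[296,552],[506,552],[516,372]]),z,st)-T)@R)
a=np.load("w2.npy")[240:300,60:140];cv2.imwrite("pics/w2c.png",cv2.resize(a,None,fx=8,fy=8,interpolation=cv2.INTER_CUBIC)[...,::-1])
```

```text
foot [[551.7 -22.9  10. ]
 [558.7  72.3  10. ]] 95.36155435152577
yaw -4.174841857282901
centre [610.   20.7  10. ]
[151, 419] [581.4  22.5 173.1] [581.6  22.8   0. ] z 173.14307547367503
[151, 414] [579.9  21.4 169.7] [581.6  22.8   0. ] z 169.72971168024856
[151, 424] [582.7  23.7 176.5] [581.6  22.8   0. ] z 176.5349753712529
[151, 419] [582.6  21.1 170.7] [580.9  19.7   0. ] z 170.70298479879628
[151, 414] [581.2  19.9 167.2] [580.9  19.7   0. ] z 167.22814637469062
[151, 424] [583.9  22.3 174.2] [580.9  19.7   0. ] z 174.15483240971517
22.0 [[ 14.7 -28.5 -21.9]
 [-39.8 -28.1 -22.1]
 [-39.9  30.1 -22.1]
 [ 14.7  29.  -22. ]]
26.0 [[ 16.6 -27.6 -25.9]
 [-36.2 -27.2 -26.1]
 [-36.2  29.1 -26.1]
 [ 16.6  28.1 -26. ]]
```

View pics/w2c.png

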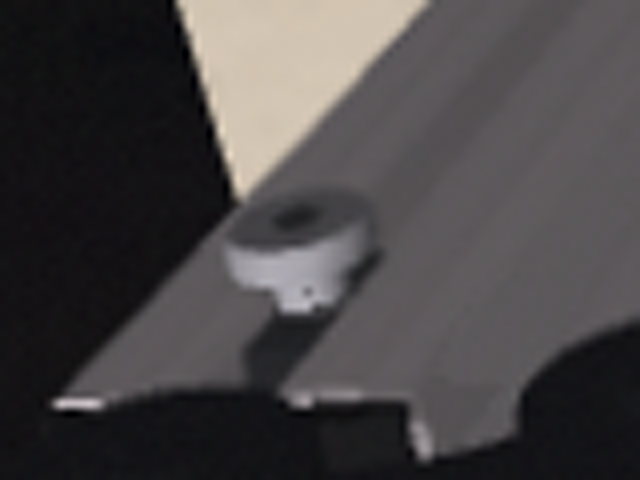

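The crop shows the round head's front face centred at (297,218) in crop pixels, with the post's top front edge running from (55,402) to (412,400).

Run:
```python
from h import *
import pickle;st=pickle.load(open("w2.pkl","rb"));np.set_printoptions(precision=1,suppress=True)
k=lambda l:np.array(l,float)/8-.45+[60,240]
for z in(182,185,188):
  E=onz("wrist",k([[55,402],[412,400]]),z,st);print(z,E,np.linalg.norm(E[0]-E[1]),E.mean(0))
o,d=ray("wrist",k([[297,218]]),st);d=d[0]
for z in(157,160,163,166,169): print(o+d*((z-o[2])/d[2]))
H=ray("wrist",k([[224,235],[375,222]]),st)
# head width: lateral dist at z 163
print(np.linalg.norm(np.diff(onz("wrist",k([[224,222],[375,222]]),163,st),axis=0)))
# two-view triangulate head with scene
o2,d2=ray("scene",np.array([[393,255]])/3.7+[169.6,119.6]);d2=d2[0]
t=np.linalg.lstsq(np.c_[d,-d2],o2-o,rcond=None)[0];print("tri",o+d*t[0],o2+d2*t[1])
```

```text
182 [[592.6  -4.7 182. ]
 [596.6  34.8 182. ]] 39.75331476813354 [594.6  15.  182. ]
185 [[590.9  -2.6 185. ]
 [594.9  36.5 185. ]] 39.28711021574362 [592.9  17.  185. ]
188 [[589.2  -0.4 188. ]
 [593.1  38.2 188. ]] 38.82090566335363 [591.2  18.9 188. ]
[586.   13.4 157. ]
[584.5  15.2 160. ]
[583.1  16.9 163. ]
[581.6  18.7 166. ]
[580.2  20.5 169. ]
17.517453836818266
tri [579.7  21.1 170. ] [583.3  20.9 171.8]
```

Request:
arm_command --steps '[[[0.006,-0.028,-0.005,0,0,0.01],[0.015,-0.066,-0.015,0,0,0.028],[0.024,-0.104,-0.028,0,0,0.028],[0.032,-0.136,-0.036,0,0,0.028],[0.0347,-0.1488,-0.04,0,0,0.028]]]'

```text
time: 5.53
ee_pos: [554.2, 17.6, 254.8]
eef_rot: [[-0.995, 0.102, -0.003], [0.102, 0.995, -0.002], [0.003, -0.002, -1.0]]
force: [-0.1, 0.7, -0.2]
grip_width: 54.8
grip_force: 85.2
```

Request:
arm_command --steps '[[[0,0,0,0,0,0],[0,0,0,0,0,0],[0,0,0,0,0,0],[0,0,0,0,0,0]]]'

```text
time: 5.87
ee_pos: [554.0, 22.1, 257.7]
eef_rot: [[-0.995, 0.099, 0.001], [0.099, 0.995, 0.001], [-0.001, 0.001, -1.0]]
force: [-0.3, 0.4, -0.7]
grip_width: 54.5
grip_force: 85.2
```

Run:
```python
from h import *
s=arm.read_state();a=vision.camera("wrist");b=vision.camera("scene")[120:270,180:360]
np.save("w3.npy",a)
cv2.imwrite("pics/w3.png",np.vstack([cv2.resize(a[150:384,100:412],(640,480))[:,:,::-1][:,:,:]][:1]) if 0 else np.hstack([cv2.resize(a[180:384,140:380],(400,340),interpolation=3),cv2.resize(b,(400,340),interpolation=3)])[...,::-1])
print(s["time"],s["ee_pos"],s["eef_rot"],s["force"])
```

```text
5.8667 [553.97789001  22.14464335 257.7112015 ] [[-9.95115972e-01  9.87107446e-02  6.26103100e-04]
 [ 9.87112036e-02  9.95115840e-01  7.50236125e-04]
 [-5.48988746e-04  8.08375341e-04 -9.99999523e-01]] [-0.25760285  0.42060968 -0.69677485]
```

View pics/w3.png

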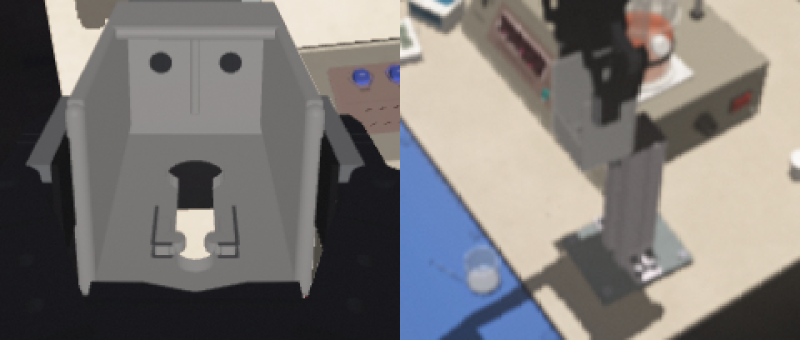

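The wrist view looks through the keyhole at the black post cap, so the caddy is centred in front of the post. Now I'll lower it gently to touch the head with its underside.

Request:
arm_command --steps '[[[0,0,-0.006,0,0,0],[0,0,-0.012,0,0,0],[0,0,-0.016,0,0,0],[0,0,-0.018,0,0,0],[0,0,-0.018,0,0,0]]]'

```text
time: 6.38
ee_pos: [553.4, 20.6, 238.4]
eef_rot: [[-0.995, 0.101, -0.002], [0.101, 0.995, 0.0], [0.002, -0.0, -1.0]]
force: [-0.3, 0.2, -1.2]
grip_width: 54.5
grip_force: 85.2
```

Request:
arm_command --steps '[[[0,0,-0.001,0,0,0],[0,0,-0.002,0,0,0],[0,0,-0.003,0,0,0],[0,0,-0.004,0,0,0],[0,0,-0.004,0,0,0]]]'

```text
time: 6.8
ee_pos: [553.8, 20.5, 235.2]
eef_rot: [[-0.995, 0.101, -0.0], [0.101, 0.995, 0.0], [0.0, 0.0, -1.0]]
force: [0.7, 0.4, -1.4]
grip_width: 55.0
grip_force: 85.2
```

Request:
arm_command --steps '[[[0,0,-0.001,0,0,0],[0,0,-0.002,0,0,0],[0,0,-0.003,0,0,0],[0,0,-0.004,0,0,0],[0,0,-0.004,0,0,0]]]'

```text
time: 7.22
ee_pos: [553.8, 20.5, 231.1]
eef_rot: [[-0.995, 0.101, -0.0], [0.101, 0.995, 0.0], [0.0, 0.0, -1.0]]
force: [0.4, 0.1, -1.1]
grip_width: 54.7
grip_force: 85.2
```

Request:
arm_command --steps '[[[0,0,-0.001,0,0,0],[0,0,-0.002,0,0,0],[0,0,-0.003,0,0,0],[0,0,-0.003,0,0,0]]]'

```text
time: 7.55
ee_pos: [553.9, 20.5, 230.4]
eef_rot: [[-0.995, 0.101, 0.002], [0.101, 0.995, 0.0], [-0.002, 0.0, -1.0]]
force: [-3.4, 0.1, 8.6]
grip_width: 54.5
grip_force: 86.6
```

Request:
arm_command --steps '[[[0,0,-0.001,0,0,0],[0,0,-0.002,0,0,0],[0,0,-0.003,0,0,0],[0,0,-0.003,0,0,0]]]'

```text
time: 7.88
ee_pos: [553.9, 20.6, 229.8]
eef_rot: [[-0.995, 0.101, 0.004], [0.101, 0.995, 0.0], [-0.004, 0.001, -1.0]]
force: [-7.0, 0.5, 19.7]
grip_width: 54.8
grip_force: 88.0
```

Request:
arm_command --steps '[[[0,0,0.009,0,0,0],[-0.004,0.0004,0.01,0,0,0],[-0.01,0.001,0.01,0,0,0],[-0.0149,0.0015,0.01,0,0,0],[-0.0149,0.0015,0.0,0,0,0]]]'

```text
time: 8.3
ee_pos: [538.5, 22.2, 226.0]
eef_rot: [[-0.995, 0.1, 0.002], [0.1, 0.995, 0.0], [-0.002, 0.0, -1.0]]
force: [-0.3, 0.2, -2.0]
grip_width: 54.6
grip_force: 85.1
```

Request:
arm_command --steps '[[[0,0,-0.012,0,0,0],[0,0,-0.024,0,0,0],[0,0,-0.032,0,0,0],[0,0,-0.032,0,0,0],[0,0,-0.032,0,0,0]]]'

```text
time: 8.72
ee_pos: [538.6, 22.0, 192.4]
eef_rot: [[-0.995, 0.101, -0.002], [0.101, 0.995, 0.0], [0.002, -0.0, -1.0]]
force: [0.8, 0.2, -1.8]
grip_width: 55.0
grip_force: 85.1
```

Run:
```python
from h import *
s=arm.read_state();a=vision.camera("wrist")
import pickle;pickle.dump(s,open("w4.pkl","wb"));np.save("w4.npy",a)
cv2.imwrite("pics/w4.png",cv2.resize(a[250:350,195:315],(720,600),interpolation=3)[...,::-1])
print(s["time"],s["ee_pos"],s["eef_rot"],s["force"])
```

```text
8.7167 [538.61125277  22.0498143  192.4140564 ] [[-9.94925756e-01  1.00594973e-01 -1.84142106e-03]
 [ 1.00595030e-01  9.94927453e-01  6.16969313e-05]
 [ 1.83828677e-03 -1.23853941e-04 -9.99998303e-01]] [ 0.75194054  0.24085893 -1.79523855]
```

View pics/w4.png

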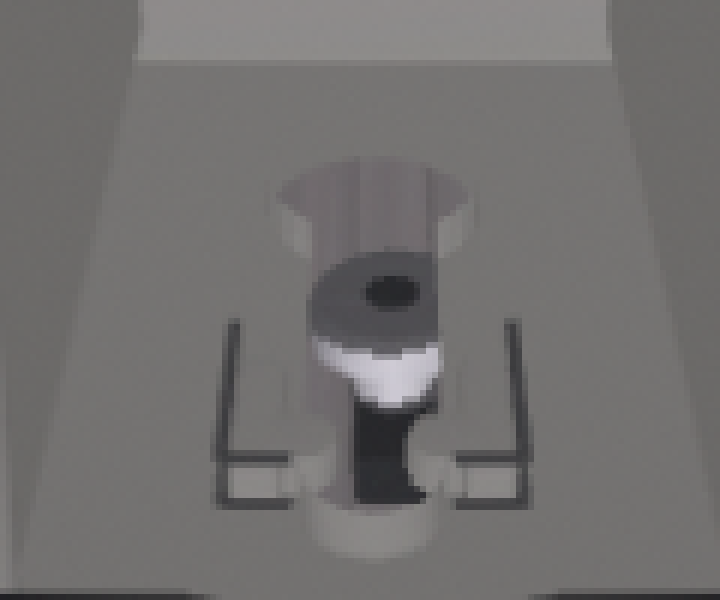

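The view through the slot shows the stud head centred at column 391 and the slot at column 373. That puts the stud about 1.6 mm to +y, and the height matches what I felt. I'll shift, then advance.

Request:
arm_command --steps '[[[0.0002,0.0016,0.0005,0,0,0],[0.0032,0.0013,0.0005,0,0,0],[0.0062,0.001,0.0005,0,0,0],[0.0082,0.0008,0.0005,0,0,0],[0.0082,0.0008,0.0005,0,0,0]]]'

```text
time: 9.18
ee_pos: [547.9, 22.8, 194.1]
eef_rot: [[-0.995, 0.101, 0.001], [0.101, 0.995, 0.0], [-0.001, 0.0, -1.0]]
force: [1.5, -0.4, -1.5]
grip_width: 54.7
grip_force: 85.1
```

Request:
arm_command --steps '[[[0.001,-0.0001,0,0,0,0],[0.002,-0.0002,0,0,0,0],[0.003,-0.0003,0,0,0,0],[0.004,-0.0004,0,0,0,0],[0.004,-0.0004,0,0,0,0]]]'

```text
time: 9.6
ee_pos: [551.4, 22.4, 193.8]
eef_rot: [[-0.995, 0.101, 0.0], [0.101, 0.995, 0.0], [-0.0, 0.0, -1.0]]
force: [-0.5, -0.3, -1.0]
grip_width: 54.5
grip_force: 85.1
```

Request:
arm_command --steps '[[[0.001,-0.0001,-0.0005,0,0,0],[0.002,-0.0002,-0.0005,0,0,0],[0.003,-0.0003,-0.0005,0,0,0],[0.003,-0.0003,-0.0005,0,0,0]]]'

```text
time: 9.93
ee_pos: [554.4, 22.1, 193.3]
eef_rot: [[-0.995, 0.101, 0.0], [0.101, 0.995, 0.0], [-0.0, 0.0, -1.0]]
force: [0.9, 0.5, -1.4]
grip_width: 54.6
grip_force: 85.1
```

Request:
arm_command --steps '[[[0.001,-0.0001,0,0,0,0],[0.002,-0.0002,0,0,0,0],[0.003,-0.0003,0,0,0,0],[0.003,-0.0003,0,0,0,0]]]'

```text
time: 10.27
ee_pos: [555.8, 22.0, 193.2]
eef_rot: [[-0.995, 0.1, -0.004], [0.1, 0.995, 0.0], [0.004, -0.0, -1.0]]
force: [-5.4, 0.2, 0.8]
grip_width: 54.8
grip_force: 85.4
```

Request:
arm_command --steps '[[[0.001,-0.0001,0,0,0,0],[0.002,-0.0002,0,0,0,0],[0.002,-0.0002,0,0,0,0]]]'

```text
time: 10.52
ee_pos: [555.9, 22.0, 193.0]
eef_rot: [[-0.995, 0.1, -0.008], [0.1, 0.995, 0.001], [0.008, -0.0, -1.0]]
force: [-9.4, 1.3, 4.4]
grip_width: 54.8
grip_force: 85.8
```

Request:
arm_command --steps '[[[-0.001,0.0001,-0.001,0,0,0],[-0.002,0.0002,-0.0025,0,0,0],[-0.002,0.0002,-0.004,0,0,0],[-0.002,0.0002,-0.004,0,0,0]]]'

```text
time: 10.85
ee_pos: [555.8, 22.0, 188.9]
eef_rot: [[-0.995, 0.1, -0.003], [0.1, 0.995, 0.0], [0.003, -0.0, -1.0]]
force: [-5.2, -0.4, 0.9]
grip_width: 55.0
grip_force: 85.6
```

Engaged: it slid 4 mm freely, which is more than the 1.5 mm play. Sliding on down.

Request:
arm_command --steps '[[[-0.0005,0,-0.003,0,0,0],[-0.001,0.0001,-0.007,0,0,0],[-0.001,0.0001,-0.011,0,0,0],[-0.001,0.0001,-0.013,0,0,0]]]'

```text
time: 11.18
ee_pos: [555.7, 22.0, 175.6]
eef_rot: [[-0.995, 0.101, -0.001], [0.101, 0.995, 0.0], [0.001, -0.0, -1.0]]
force: [-3.9, -0.1, 1.4]
grip_width: 54.4
grip_force: 85.5
```

Request:
arm_command --steps '[[[0,0,-0.003,0,0,0],[0,0,-0.006,0,0,0],[0,0,-0.009,0,0,0],[0,0,-0.011,0,0,0],[0,0,-0.011,0,0,0]]]'

```text
time: 11.6
ee_pos: [555.6, 22.0, 164.6]
eef_rot: [[-0.995, 0.101, -0.002], [0.101, 0.995, 0.0], [0.002, -0.0, -1.0]]
force: [-4.0, 1.2, -2.4]
grip_width: 54.7
grip_force: 85.2
```

Request:
arm_command --steps '[[[0,0,-0.0015,0,0,0],[0,0,-0.003,0,0,0],[0,0,-0.0045,0,0,0],[0,0,-0.006,0,0,0],[0,0,-0.006,0,0,0]]]'

```text
time: 12.02
ee_pos: [555.7, 22.1, 159.9]
eef_rot: [[-0.995, 0.1, -0.001], [0.1, 0.995, 0.0], [0.001, 0.0, -1.0]]
force: [-7.1, 0.7, 4.6]
grip_width: 54.5
grip_force: 86.0
```

Request:
arm_command --steps '[[[0,0,-0.001,0,0,0],[0,0,-0.002,0,0,0],[0,0,-0.003,0,0,0],[0,0,-0.003,0,0,0]]]'

```text
time: 12.35
ee_pos: [555.7, 22.1, 156.8]
eef_rot: [[-0.995, 0.101, -0.001], [0.101, 0.995, 0.0], [0.001, 0.0, -1.0]]
force: [-6.3, 0.4, 2.9]
grip_width: 54.5
grip_force: 85.9
```

Request:
arm_command --steps '[[[0,0,-0.001,0,0,0],[0,0,-0.002,0,0,0],[0,0,-0.003,0,0,0],[0,0,-0.003,0,0,0]]]'

```text
time: 12.68
ee_pos: [555.7, 22.2, 153.2]
eef_rot: [[-0.995, 0.101, -0.001], [0.101, 0.995, 0.0], [0.001, 0.0, -1.0]]
force: [-4.1, 1.3, 0.7]
grip_width: 54.6
grip_force: 85.6
```

Request:
arm_command --steps '[[[0,0,-0.001,0,0,0],[0,0,-0.002,0,0,0],[0,0,-0.003,0,0,0],[0,0,-0.003,0,0,0]]]'

```text
time: 13.02
ee_pos: [555.7, 22.1, 151.3]
eef_rot: [[-0.995, 0.1, -0.001], [0.1, 0.995, 0.0], [0.001, 0.0, -1.0]]
force: [-7.9, 1.2, 7.0]
grip_width: 54.4
grip_force: 86.1
```

Request:
arm_command --steps '[[[0,0,-0.001,0,0,0],[0,0,-0.002,0,0,0],[0,0,-0.002,0,0,0]]]'

```text
time: 13.27
ee_pos: [555.7, 22.1, 150.9]
eef_rot: [[-0.995, 0.1, 0.0], [0.1, 0.995, 0.0], [-0.0, 0.0, -1.0]]
force: [-10.1, 1.4, 14.7]
grip_width: 54.9
grip_force: 87.2
```

Request:
arm_command --steps '[[[-0.001,0.0001,0.0015,0,0,0],[-0.0015,0.0002,0.003,0,0,0],[-0.0015,0.0002,0.003,0,0,0]]]'

```text
time: 13.52
ee_pos: [555.7, 22.1, 151.7]
eef_rot: [[-0.995, 0.101, 0.003], [0.101, 0.995, -0.0], [-0.003, 0.0, -1.0]]
force: [-1.2, -0.6, -0.5]
grip_width: 54.6
grip_force: 85.2
```

Request:
arm_command --steps '[[[0,0,0,0,0,0],[0,0,0,0,0,0],[0,0,0,0,0,0],[0,0,0,0,0,0],[0,0,0,0,0,0]]]' --claw -1

```text
time: 13.93
ee_pos: [555.0, 22.1, 151.3]
eef_rot: [[-0.995, 0.101, 0.0], [0.101, 0.995, 0.0], [-0.0, 0.0, -1.0]]
force: [0.8, 0.6, 0.1]
grip_width: 85.1
grip_force: 0.0
```

Request:
arm_command --steps '[[[0,0,0,0,0,0],[0,0,0,0,0,0],[0,0,0,0,0,0],[0,0,0,0,0,0]]]'

```text
time: 14.27
ee_pos: [554.7, 22.1, 151.3]
eef_rot: [[-0.995, 0.101, 0.0], [0.101, 0.995, 0.0], [-0.0, 0.0, -1.0]]
force: [0.0, 0.1, 0.2]
grip_width: 85.1
grip_force: 0.0
```

Released. Retract straight up and check where the caddy rim sits.

Request:
arm_command --steps '[[[0,0,0.015,0,0,0],[0,0,0.04,0,0,0],[0,0,0.07,0,0,0],[0,0,0.1,0,0,0],[0,0,0.13,0,0,0]]]'

```text
time: 14.68
ee_pos: [554.4, 22.1, 282.7]
eef_rot: [[-0.995, 0.101, -0.0], [0.101, 0.995, 0.0], [0.0, 0.0, -1.0]]
force: [0.1, -0.5, -0.4]
grip_width: 85.0
grip_force: 0.0
```

Request:
arm_command --steps '[[[-0.01,0.0,0,0,0,0],[-0.03,0,0,0,0,0],[-0.05,0,0,0,0,0],[-0.05,0,0,0,0,0],[-0.05,0,0,0,0,0]]]'

```text
time: 15.1
ee_pos: [504.0, 22.2, 281.5]
eef_rot: [[-0.995, 0.101, 0.001], [0.101, 0.995, 0.0], [-0.001, 0.0, -1.0]]
force: [0.1, 1.2, -0.6]
grip_width: 85.5
grip_force: 0.0
```

Run:
```python
from h import *
np.set_printoptions(precision=1,suppress=True)
s=arm.read_state();a=vision.camera("wrist");np.save("w5.npy",a);print(s["ee_pos"],s["force"])
# predicted home rim corners and straight-edge check: caddy back centre = face (TCP home 555.7,22.1,z151 -> rim 151+25)
u=np.array([.995,-.1,0]);v=np.array([.1,.995,0]);c=np.array([555.7,22.1,0])+9.8*u
for z in(176,180,145):
  q=[c+i*26*u+j*28*v+[0,0,z] for i,j in((-1,-1),(1,-1),(1,1),(-1,1))];print(z,proj("wrist",q,s).ravel())
g=cv2.cvtColor(a,cv2.COLOR_RGB2GRAY)
q=[c+i*26*u+j*28*v+[0,0,175.6] for i,j in((-1,-1),(1,-1),(1,1),(-1,1))]
uv=proj("wrist",q,s)
# measured side-wall outer edges: print grey profile along rows mid-rim
for f in(.1,.5,.9):
  L=uv[0]+(uv[1]-uv[0])*f;Rr=uv[3]+(uv[2]-uv[3])*f
  r=int(L[1]);print(f,L,Rr,"L",g[r,int(L[0])-10:int(L[0])+11],"R",g[int(Rr[1]),int(Rr[0])-10:int(Rr[0])+11])
m=((uv[1]+uv[2])/2).astype(int);print("back",m,g[m[1]-15:m[1]+16,m[0]+12])
```

```text
[504.   22.2 281.5] [ 0.1  1.2 -0.6]
176 [226.8 229.4 228.5 288.  296.8 287.9 299.2 229.3]
180 [226.3 231.4 228.1 290.7 297.4 290.6 299.8 231.4]
145 [229.7 215.1 231.1 269.  293.  268.9 294.9 215.1]
0.1 [227. 235.] [298.9 234.9] L [215 215 216 217 216 215 215 216 216 155 130 130 130 125 116 102 104 108
 109 108 108] R [ 99  99  99  98  99 107 123 128 130 127 121 215 216 216 216 217 217 217
 218 218 218]
0.5 [227.6 258.4] [297.9 258.4] L [219 218 217 218 217 216 215 214 215 194 231 247 250 244 220 124 106 108
 108 108 108] R [107 104  99  99  99 101 184 234 247 250 243 206 214 214 215 216 216 216
 217 215 215]
0.9 [228.3 281.9] [297.  281.8] L [214 214 212 212 213 213 213 213 213 194 224 244 249 246 226 137 106 107
 107 107 108] R [107 108 107 107 108 107 116 195 237 248 248 236 198 217 216 215 214 216
 216 216 215]
back [262 287] [108 108 107  95 109 127 129 127 109 108 107 108 107 108 107 107 106 103
 101 101 100 100  99 119 195  40  23  18  32  33  32]
```

```bash
python3 -c "
from workcell import arm
print(arm.close_job())"
```

```text
the job is handed in; nothing more can be done
None
```

The caddy is hanging on the stud: seated over its head, slid about 42 mm past the snap to a firm stop, and released with the gripper clear; the job was handed in at about 15 s, and I did not take a last look at the glassware.

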